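Index the banding wheel by one hole

ROBOT

A 6-joint arm with a two-finger parallel gripper is mounted at the origin on the work surface. World frame = base frame: x ahead of the robot, y to its left, z up, the work surface at z = 0. Lengths are in mm, angles in rad, forces in N, time in s.
With the tool pointing down it reaches from about 275 to 1000 mm from the base axis. Payload 8.4 kg.
Tool frame: the origin (TCP) lies on the centre line of the jaws, within the pads' length; the fingertips stand r.tip_reach ahead of it and the grasp point (between the pads) lies 3 mm ahead of it (r.tip_reach is the distance from the TCP to the fingertips, in mm); z points along the fingers, y is the direction in which the jaws open and shut (so a half turn about z gives the same grasp; the last joint's range is limited). The gripper opens to 85 mm and grips with 20 to 120 N. Pads are 22 mm wide; open, the fingers measure 114 mm over their backs; the gripper's body (76 mm by 85 mm) begins 54 mm behind the grasp point. The pads swing forward as they close: fully open they stand 13 mm farther back than shut.
Start: joints at [-1.35, 0.353, 1.633, -0, 1.155, -0.002], TCP at [138.099, -609.555, 253.281] pointing down, gripper open.
Joint ranges: [-2.63, 2.63], [-0.92, 2.1], [0.06, 2.66], [-1.3, 4.44], [0, 2.69], [-3.02, 3.02]. Speed limits (rad/s): [2.22, 2.22, 2.79, 3.14, 3.14, 3.14].

INTERFACE

Orientations are given as [roll, pitch, yaw] about the fixed x, y, z axes, in that order (R = Rz(yaw) Ry(pitch) Rx(roll)).
In Python, from rig import sense, optics, r, nets gives the robot as it stands. The module is installed in compiled form; this text tells all that it offers.
- The arm moves only by the tool carry_out, never from a script. Its argument "increments" is a list that holds one entry, the list of rows, each a list of 6 numbers: the shift along the tool's x, y, z normalised to -1 to 1, where 1 is 40 cm, then the turn, a rotation vector about the tool's x, y, z normalised to -1 to 1, where 1 is 60 degrees. A call has 1 to 5 rows; each row is the pose to reach, as a shift and turn from the pose commanded when the call began, along the tool's axes at that moment; what a row does not reach only later rows make up. A row lasts 1/12 s, in which the tool goes at most 41.7 mm and 7.16 degrees, less where a joint would pass 70% of its speed; a pose out of reach is approached as far as the arm can. A call with a number of a shift or a turn outside -1 to 1 is refused whole. A call with a gripper value outside its range is refused whole. "hand" is the closure, from 0 (fully open) to 1 (shut), set as the call begins (left out, the last holds). The fingers move at their own pace and stop on an object; "squeeze" is the grip in N (left out, the last holds). Time passes only in rows, so rows that repeat a pose let the fingers close. It gives the time, the measured TCP pose, the force and the opening at its end, in the units of the state.
- sense(): the state, without advancing time (a new reading comes with each control period).
- optics.grab_frame(name): name is "side" or "top"; returns a dict with "img" (480x640x3 uint8, red, green, blue), "range_z" (480x640 float32, mm along the optical axis (not along the pixel's ray), 0 where there is no reading), "fov_y" (degrees; the focal length in pixels is half the picture's height over the tangent of half this angle, whatever the lens; pixels are square), "cx", "cy" (the principal point, pixels), "R" (3x3) and "t" (3): a world point X has camera coordinates R X + t. Camera axes: x right, y down, z forward; pixel columns grow to the right and rows downward; lengths in mm; the calibration is good to about 2 mm. A picture is of the moment at which its call begins.
- r.sign_off(): hands the job in, once; it reports no verdict.
Trained networks look in the newest picture that a camera, given by its name, has taken for a name from the list of things; names that differ only in an ending like _2 or _b are one class to them, and where a whole thing is asked for, a point or a joint stands for the part that bears it (a point fixed in the world has none). Each returns a list of dicts, best first, with "confidence" (0 to 1); they miss things now and then, are a little off and sometimes report something else, mostly with a low value. They report only what shows in the picture. A call takes as long as a camera call.
- nets.trace(target, camera): "mask" (480x640 bool, what is visible of it).
- nets.tip_of(target, camera): "point" ([x, y, z] in mm, in world coordinates, good to about 4 mm: a listed point, or the origin of a listed thing).
The state is a dict: "clock": time; "qpos": joint angles; "qvel": joint speeds; "joint_efforts": joint torques, N m; "eef_pos": TCP position; "tcp_rot": TCP orientation; "contact_force": force on the tool from outside, world axes, zero at the start; "wrist_torque": the same for the moment, N m; "opening": opening from 0.0 (shut) to 1.0 (fully open).
Only numpy, scipy, OpenCV 4.12 (cv2) and the standard library are available. Lean on these libraries where they do the work, as an engineer would, in place of code of your own. Each camera call takes 0.05 s, during which the arm holds its last target.

TASK

The decorating wheel that carries the small clay pot is locked by the spring plunger on its arm: with the fingertips press the plunger fully in, swing the arm clockwise (seen from above) to the next hole, and let go so that the plunger springs out and locks the wheel there. Go one hole only, without swinging past it or turning the wheel backwards. Do not touch the pot, pick nothing up, and leave the other things on the table where they are.

Things in the scene. Friction and masses are not known exactly. Their poses are not given: they have to be found in the camera images.
- index_base: Fixed grey foot and steel index plate. Origin on the wheel's axis at table level, z up; its x axis points from the axis to the plunger as the arm stands at the start. Place and turn vary. Plate: 236 mm disc, top at 58 mm, 12 holes (12 mm wide, 30 degrees apart, on a 105 mm radius).
- wheel (a joint): Angle of the wheel (grey 160 mm platter, top at 84 mm, with a dark arm reaching over the index plate to the plunger). Rad, 0 at the start, grows CLOCKWISE seen from above; next hole at +0.524; the pin has 0.015 rad of play in a hole, which locks the wheel. Free, it turns stiffly (0.25 N m, 2 N at the plunger) and stays where it is left.
- plunger (a joint): Plunger travel, m: 0 = out (pin in a hole), 0.014 = fully in, at a stop. Spring 4 N out, 8 N in. A foot on its stem reaches under the plate; its 9 mm round-tipped pin stands up through the hole, and is clear from 0.010 on. Let go between holes, the pin rubs under the plate (about 0.010) and springs by itself into the next hole on reaching it.
- plunger_cap (a point): Centre of the top of the plunger's flat round bright metal cap (36 mm diameter, 6 mm thick), on the arm 135 mm from the wheel's axis; 104 mm above the table when out, 90 mm when fully in. Pressed straight down. Moves with the plunger and the wheel.
- finger_stop (a point): Middle of the top edge, on the side facing the cap, of an upright steel plate on the arm, clockwise of the cap: 44 mm long radially, 5 mm thick, face 28 mm from the cap's centre, top at 127 mm, rising from the arm (74 mm). A finger pressing the cap pushes on it to swing the arm clockwise. Turns with the wheel. The cap's other sides are open.
- next_hole (a point): Centre of the mouth of the next hole in the index plate, 30 degrees clockwise of the starting hole, 105 mm from the axis, 58 mm above the table. Fixed.
- pot: Small unfired clay pot standing loose near the middle of the platter, 82 mm in diameter at its widest, 86 mm tall, top at 170 mm above the table; origin at the centre of its underside. It rides round with the wheel. Not to be touched.
- cup_a: White cup, 74 mm wide, 90 mm tall; origin at its underside. Bystander.
- cup_b: Clay-coloured cup, 74 mm wide, 90 mm tall; origin at its underside. Bystander.
- bowl: White bowl, 110 mm wide, 45 mm tall; origin at its underside. Bystander.
- bud_vase: Slim clay vase, 68 mm wide, 125 mm tall; origin at its underside. Bystander.
- jar: Glass jar with a white lid, 56 mm wide, 60 mm tall, beside the wheel; origin at its underside. Bystander.
- brush: Brush, 180 mm long, lying beside the wheel; origin at the middle of its underside. Bystander.

How it is judged (in metres and radians):
On the way, in this order (a step that is already met when the one before it is completed fails the run):
1. the plunger is pressed in far enough to draw its pin out of the starting hole, the wheel not yet moved on (value of joint plunger above 0.0095 m and value of joint wheel below 0.2 rad), for 0.02 s.
2. the wheel stands at the next hole and the plunger has sprung out into it (value of joint wheel between 0.49 and 0.557 rad and value of joint plunger below 0.003 m), for 0.2 s.
At the end, for the whole second after the job is handed in: The wheel is one hole clockwise of its start (0.524 rad, within 0.034), the plunger is out to within 3 mm so that its pin locks the wheel, and the pot stands upright and still on the platter, within 30 mm of its centre (all of step 2 and angular speed of pot below 0.1 rad/s and angle between pot's own z axis and vertical below 0.1 rad and horizontal distance between pot and index_base below 0.03 m and z of pot in the frame of index_base between 0.078 and 0.09 m); the robot touches nothing.
It fails at once if the pot is touched by the robot (contact force between pot and the fingers above 0.5 N or contact force between pot and the arm above 0.5 N).
It fails at once if the pot is lifted off the platter or tipped (z of pot in the frame of index_base above 0.1 m or angle between pot's own z axis and vertical above 0.3 rad).
It fails at once if the wheel is swung well past the next hole (value of joint wheel above 0.68 rad).
It fails at once if the wheel is turned backwards (value of joint wheel below -0.12 rad).
It fails at once if a bystander is lifted, knocked over or shoved by more than 25 mm (distance of any of cup_a, cup_b, bowl, bud_vase, jar, brush from where it was at the start of the episode above 0.025 m).
It also fails if it takes over 45 s, if anything falls off the work surface, if the arm or the gripper's body presses on something with over 40 N, if the wrist force passes 120 N, or if a joint passes its speed limit or range.

## Working session

There is one attempt and no reset: what is moved stays moved. The work goes in short steps, Python scripts to look and compute and a tool call to move; the robot and the scene stay as the last step left them, time stands still between calls to the robot, and variables do not carry over. Pictures are saved under pics/ and viewed, and the job is handed in when it is done.

Besides the shell and the picture viewer there is one more tool, called after "Request:" in YAML: its name, and indented under it one key for each argument. carry_out: Moves the arm, as the interface text tells. Its arguments: {"type":"object","properties":{"increments":{"type":"array","items":{"type":"array","items":{"type":"array","items":{"type":"number","minimum":-1,"maximum":1}}}},"hand":{"type":"number"},"squeeze":{"type":"number"}},"required":["increments"]}

```bash
mkdir -p pics; cat > h.py <<'E'
import numpy as np, cv2
from rig import sense, optics, r, nets
def proj(f,X):
    h=f["img"].shape[0]; fl=h/2/np.tan(np.radians(f["fov_y"])/2)
    c=f["R"]@np.array(X)+f["t"]; return [f["cx"]+fl*c[0]/c[2], f["cy"]+fl*c[1]/c[2]]
def cloud(f):
    h,w=f["range_z"].shape; fl=h/2/np.tan(np.radians(f["fov_y"])/2)
    v,u=np.mgrid[:h,:w]; z=f["range_z"]
    P=np.stack([(u-f["cx"])/fl*z,(v-f["cy"])/fl*z,z],-1)
    return (P-f["t"])@np.array(f["R"])
E
python3 - <<'E'
from h import *
print(sense()); print(r.tip_reach)
for c in ["side","top"]:
    f=optics.grab_frame(c); cv2.imwrite(f"pics/{c}0.png",f["img"][:,:,::-1]); print(c,f["fov_y"],f["R"],f["t"])
    for n in ["index_base","plunger_cap","finger_stop","next_hole","pot","jar","brush","cup_a","bowl","bud_vase"]:
        for d in nets.tip_of(n,c)[:2]: print(n,np.round(d["point"],1),round(d["confidence"],2))
E
```

```text
{'clock': 0.0, 'qpos': array([-1.35038344e+00,  3.53657379e-01,  1.63416394e+00,  2.52486027e-05,
        1.15516885e+00, -2.40451637e-03]), 'qvel': array([ 0.00140756,  0.0008752 ,  0.00153173, -0.00047915, -0.0011721 ,
        0.00182841]), 'joint_efforts': array([ 2.60324166e-03, -6.05242109e+01, -3.42068267e+01,  2.92411969e-04,
        9.26928129e-03, -5.13749546e-05]), 'eef_pos': array([ 138.01681462, -609.1060459 ,  252.54313249]), 'tcp_rot': array([-3.14019520e+00, -2.64450253e-05,  2.22807175e-01]), 'contact_force': array([ 0.69333471, -0.20855107, -0.56152871]), 'wrist_torque': array([-0.01775298, -0.05141659,  0.02760104]), 'opening': 1.0012725587962634}
22.0
side 53.526054693573315 [[-0.95684763 -0.29021871  0.01468715]
 [-0.18351645  0.56431773 -0.80490199]
 [ 0.22530939 -0.7728639  -0.59322599]] [ 534.88895988  196.16128029 1050.46258948]
index_base [ 5.301e+02 -8.330e+01 -2.000e-01] 0.95
plunger_cap [656.7 -56.6 106. ] 0.75
plunger_cap [3.690e+02 2.366e+02 3.000e-01] 0.37
finger_stop [661.2 -84.3 127.3] 0.75
next_hole [ 629.1 -118.8   55.3] 0.72
pot [529.7 -76.5  82.5]
[... 227 characters left out ...]
-1.000e-01] 0.7
top 45.8729925135896 [[ 0.02368868 -0.99969476  0.00701658]
 [-0.98709069 -0.02450091 -0.15827722]
 [ 0.15840082 -0.00317662 -0.98736978]] [ -41.76534302  550.95937115 1353.10072564]
index_base [529.5 -88.8  -1.3] 0.61
plunger_cap [657.6 -57.8 104.1] 0.64
plunger_cap [606.6 406.8   3.2] 0.57
finger_stop [665.8 -86.8 126.4] 0.78
finger_stop [657.7 -59.7 104. ] 0.69
next_hole [ 628.2 -121.5   60.3] 0.62
pot [531.5 -78.3  81.3] 0.67
pot [526.4 -84.3  -1.4] 0.19
jar [364.5 240.    4.8] 0.91
jar [664.6 -88.6 126. ] 0.38
brush [ 392.8 -280.8    1.2] 0.86
cup_a [462.3 384.7  -1.1] 0.67
cup_a [608.3 408.7   5.6] 0.6
bowl [ 467.4 -437.6    1.3] 0.9
bud_vase [ 679.6 -333.    -3.5] 0.96
```

View pics/side0.png

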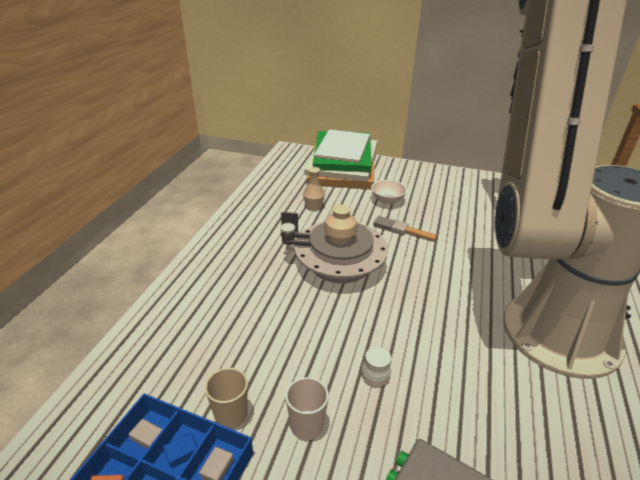

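View pics/top0.png

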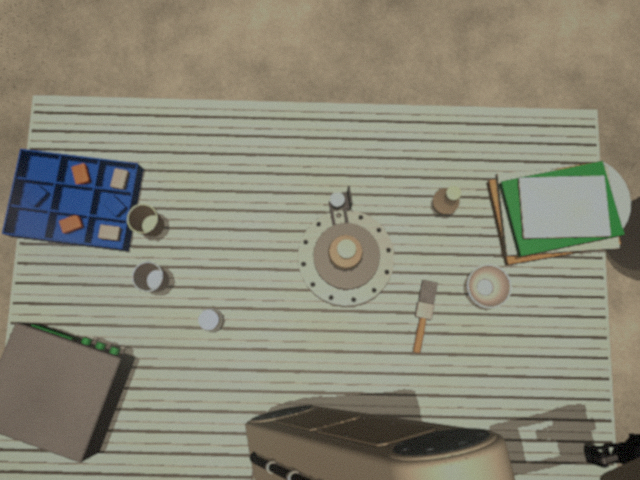

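```bash
python3 - <<'E'
from h import *
for c in ["side","top"]:
    f=optics.grab_frame(c);P=cloud(f)
    z=P[...,2]; d=np.hypot(P[...,0]-657,P[...,1]+58)
    m=(d<35)&(abs(z-104)<4); q=P[m]; 
    (cx,cy),rad=cv2.minEnclosingCircle(q[:,:2].astype(np.float32)); print(c,"cap",m.sum(),q.mean(0),cx,cy,rad,np.ptp(q[:,:2],axis=0))
    m=(np.hypot(P[...,0]-664,P[...,1]+87)<40)&(z>116)&(z<135); q=P[m]; print("stop",m.sum(),q.mean(0),q.min(0),q.max(0))
    m=(np.hypot(P[...,0]-530,P[...,1]+86)<85)&(abs(z-84)<3); q=P[m]
    if len(q): print("platter",cv2.minEnclosingCircle(q[:,:2].astype(np.float32)),q[:,2].mean())
    m=(np.hypot(P[...,0]-530,P[...,1]+86)<130)&(abs(z-58)<3); q=P[m]
    if len(q): print("plate",cv2.minEnclosingCircle(q[:,:2].astype(np.float32)),q[:,2].mean())
E
```

```text
side cap 138 [661.4060378  -65.20867712 103.06330757] 659.8233032226562 -67.50407409667969 27.38353729248047 [40.39401965 51.75929523]
stop 76 [667.33402349 -86.67072028 122.16527611] [645.52115222 -94.52126517 116.01914799] [688.76591261 -80.97502507 128.23088529]
platter ((528.7725830078125, -82.56201934814453), 81.7396011352539) 83.30047935096722
plate ((530.488525390625, -82.32315063476562), 121.20272827148438) 57.29661044441698
top cap 151 [658.78686067 -57.75198318 104.55726651] 658.2388305664062 -64.97879028320312 25.292203903198242 [36.15594532 48.01200813]
stop 48 [663.54616323 -87.05510631 126.52549092] [642.29450996 -91.99390738 117.91894229] [684.58636896 -81.25862626 132.71549235]
platter ((526.5442504882812, -83.07229614257812), 79.92726135253906) 84.22518947185763
plate ((526.5786743164062, -83.1858901977539), 117.7935562133789) 58.273895485807095
```

The pictures show the wheel's cap at about (338,200) in the top view and (289,229) in the side view. The stop plate is just right of the cap in the top view and clockwise of it. I put the axis near (528.5,-83) and the plunger bearing near 11°.

```bash
cat > plan.py <<'E'
# python3 plan.py  'x,y,z,yawdeg' ... : rows from the tracked commanded pose
import sys, json, os, numpy as np
from scipy.spatial.transform import Rotation as Ro
def run(t,save=True):
    c=json.load(open('cmd.json')) if os.path.exists('cmd.json') else [138.099,-609.555,253.281,12.77]
    R=Ro.from_euler('xyz',[np.pi,0,np.radians(c[3])]).as_matrix(); rows=[]
    for x in t:
        d=R.T@(np.array(x[:3])-c[:3])/400; y=-(x[3]-c[3])/60
        rows.append([round(v,4) for v in [*d,0,0,y]])
    print(json.dumps([rows]))
    if save:
        l=rows[-1]; n=list(np.array(c[:3])+R@(np.array(l[:3])*400))+[c[3]-l[5]*60]; json.dump(n,open('cmd.json','w')); print(np.round(n,2))
def P(th,off,z,cx=(528.5,-83),rad=135,a0=11):
    a=np.radians(a0-th); return [cx[0]+rad*np.cos(a)+off*np.sin(a),cx[1]+rad*np.sin(a)-off*np.cos(a),z,a0-th+90]
E
python3 - <<'E'
from plan import *
s=np.array([138.1,-609.56,253.28,12.77]); e=np.array(P(0,8,215)); print(e)
for k in range(4): run([s+(e-s)*(k*5+i+1)/20 for i in range(5)])
run([e-[0,0,v,0] for v in (10,20,28,28,28)])
E
```

```text
[662.54614173 -65.09380309 215.         101.        ]
[[[0.079, -0.0519, 0.0048, 0, 0, -0.0735], [0.158, -0.1038, 0.0096, 0, 0, -0.1471], [0.2369, -0.1556, 0.0144, 0, 0, -0.2206], [0.3159, -0.2075, 0.0191, 0, 0, -0.2941], [0.3949, -0.2594, 0.0239, 0, 0, -0.3676]]]
[ 269.22 -473.45  243.72   34.83]
[[[0.0927, -0.0184, 0.0048, 0, 0, -0.0736], [0.1854, -0.0369, 0.0096, 0, 0, -0.1471], [0.278, -0.0553, 0.0144, 0, 0, -0.2206], [0.3707, -0.0737, 0.0192, 0, 0, -0.2941], [0.4634, -0.0922, 0.024, 0, 0, -0.3677]]]
[ 400.32 -337.32  234.12   56.89]
[[[0.0928, 0.0178, 0.0047, 0, 0, -0.0735], [0.1856, 0.0355, 0.0095, 0, 0, -0.147], [0.2784, 0.0532, 0.0143, 0, 0, -0.2205], [0.3713, 0.071, 0.0191, 0, 0, -0.2941], [0.4641, 0.0887, 0.0239, 0, 0, -0.3676]]]
[ 531.44 -201.2   224.56   78.94]
[[[0.0793, 0.0513, 0.0048, 0, 0, -0.0735], [0.1587, 0.1026, 0.0095, 0, 0, -0.147], [0.2381, 0.1538, 0.0143, 0, 0, -0.2206], [0.3174, 0.2051, 0.0191, 0, 0, -0.2941], [0.3968, 0.2564, 0.0239, 0, 0, -0.3676]]]
[662.54 -65.1  215.   101.  ]
[[[0.0, 0.0, 0.025, 0, 0, -0.0], [0.0, 0.0, 0.05, 0, 0, -0.0], [0.0, 0.0, 0.07, 0, 0, -0.0], [0.0, 0.0, 0.07, 0, 0, -0.0], [0.0, 0.0, 0.07, 0, 0, -0.0]]]
[662.54 -65.1  187.   101.  ]
```

Request:
carry_out:
  increments:
    - [[0.079, -0.0519, 0.0048, 0, 0, -0.0735], [0.158, -0.1038, 0.0096, 0, 0, -0.1471], [0.2369, -0.1556, 0.0144, 0, 0, -0.2206], [0.3159, -0.2075, 0.0191, 0, 0, -0.2941], [0.3949, -0.2594, 0.0239, 0, 0, -0.3676]]
  hand: 1
  squeeze: 40

```text
clock: 1.62
eef_pos: [270.0, -472.2, 243.7]
tcp_rot: [3.141, -0.0, 0.611]
contact_force: [0.6, -0.3, 0.3]
opening: 0.299
```

Request:
carry_out:
  increments:
    - [[0.0927, -0.0184, 0.0048, 0, 0, -0.0736], [0.1854, -0.0369, 0.0096, 0, 0, -0.1471], [0.278, -0.0553, 0.0144, 0, 0, -0.2206], [0.3707, -0.0737, 0.0192, 0, 0, -0.2941], [0.4634, -0.0922, 0.024, 0, 0, -0.3677]]

```text
clock: 2.03
eef_pos: [401.4, -335.9, 234.3]
tcp_rot: [3.141, 0.0, 0.996]
contact_force: [1.0, -1.1, -0.4]
opening: 0.002
```

Request:
carry_out:
  increments:
    - [[0.0928, 0.0178, 0.0047, 0, 0, -0.0735], [0.1856, 0.0355, 0.0095, 0, 0, -0.147], [0.2784, 0.0532, 0.0143, 0, 0, -0.2205], [0.3713, 0.071, 0.0191, 0, 0, -0.2941], [0.4641, 0.0887, 0.0239, 0, 0, -0.3676]]

```text
clock: 2.45
eef_pos: [532.6, -199.7, 224.7]
tcp_rot: [3.141, 0.0, 1.382]
contact_force: [0.1, -0.1, -0.2]
opening: 0.002
```

Request:
carry_out:
  increments:
    - [[0.0793, 0.0513, 0.0048, 0, 0, -0.0735], [0.1587, 0.1026, 0.0095, 0, 0, -0.147], [0.2381, 0.1538, 0.0143, 0, 0, -0.2206], [0.3174, 0.2051, 0.0191, 0, 0, -0.2941], [0.3968, 0.2564, 0.0239, 0, 0, -0.3676]]

```text
clock: 2.87
eef_pos: [663.7, -63.5, 214.9]
tcp_rot: [3.141, 0.0, 1.767]
contact_force: [1.1, -0.7, 0.8]
opening: -0.001
```

Request:
carry_out:
  increments:
    - [[0.0, 0.0, 0.025, 0, 0, 0], [0.0, 0.0, 0.05, 0, 0, 0], [0.0, 0.0, 0.07, 0, 0, 0], [0.0, 0.0, 0.07, 0, 0, 0], [0.0, 0.0, 0.07, 0, 0, 0]]

```text
clock: 3.28
eef_pos: [661.4, -66.2, 186.3]
tcp_rot: [-3.14, -0.0, 1.761]
contact_force: [-0.6, -0.3, 1.1]
opening: 0.001
```

```bash
python3 - <<'E'
from h import *
for c in ["side","top"]:
    f=optics.grab_frame(c)
    p=proj(f,[655,-65,120]);u,v=int(p[0]),int(p[1]);print(c,p)
    v0,u0=max(0,v-70),max(0,u-90)
    cv2.imwrite(f"pics/{c}1.png",cv2.resize(f["img"][v0:v0+140,u0:u0+180,::-1],None,fx=4,fy=4,interpolation=cv2.INTER_CUBIC))
s=sense();print(s["eef_pos"],s["contact_force"],s["opening"])
E
```

```text
side [np.float64(290.10816552340316), np.float64(220.2033420317779)]
top [np.float64(339.7023497624438), np.float64(199.2635325821589)]
[662.31020518 -66.13138908 187.50360457] [ 0.32531983 -0.10266072 -0.32029714] -0.0005795262284541084
```

View pics/side1.png

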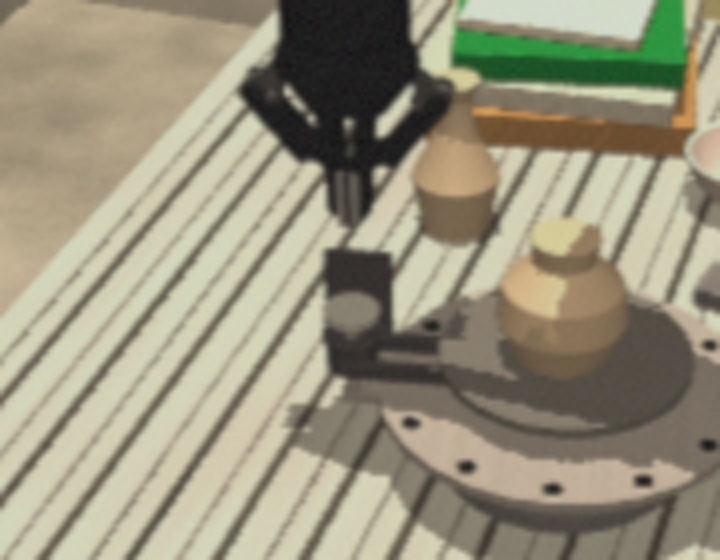

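```bash
python3 - <<'E'
from plan import *
run([P(0,8,187-v) for v in (14,28,40,46,46)])
E
```

```text
[[[0.0, 0.0, 0.035, 0, 0, -0.0], [0.0, 0.0, 0.07, 0, 0, -0.0], [0.0, 0.0, 0.1, 0, 0, -0.0], [0.0, 0.0, 0.115, 0, 0, -0.0], [0.0, 0.0, 0.115, 0, 0, -0.0]]]
[662.54 -65.1  141.   101.  ]
```

The view shows the shut fingers (348,200 in the crop) above the cap (353,312) and the stop plate (358,285). The pot is well clear.

Request:
carry_out:
  increments:
    - [[0.0, 0.0, 0.035, 0, 0, 0], [0.0, 0.0, 0.07, 0, 0, 0], [0.0, 0.0, 0.1, 0, 0, 0], [0.0, 0.0, 0.115, 0, 0, 0], [0.0, 0.0, 0.115, 0, 0, 0]]

```text
clock: 3.8
eef_pos: [661.3, -65.2, 138.9]
tcp_rot: [-3.138, -0.001, 1.762]
contact_force: [-0.5, 0.5, 0.0]
opening: 0.002
```

```bash
python3 - <<'E'
from h import *
for c in ["side","top"]:
    f=optics.grab_frame(c)
    p=proj(f,[655,-65,120]);u,v=int(p[0]),int(p[1])
    v0,u0=max(0,v-45),max(0,u-60)
    cv2.imwrite(f"pics/{c}2.png",cv2.resize(f["img"][v0:v0+90,u0:u0+120,::-1],None,fx=6,fy=6,interpolation=cv2.INTER_CUBIC))
s=sense();print(s["eef_pos"],s["contact_force"],s["opening"])
from plan import *
run([P(0,8,141-v) for v in (5,10,14,17,17)])
E
```

```text
[662.51376213 -65.20160249 140.78974196] [ 0.71245478 -0.42800116 -0.79646193] 0.0008895011104785995
[[[0.0, 0.0, 0.0125, 0, 0, -0.0], [0.0, 0.0, 0.025, 0, 0, -0.0], [0.0, 0.0, 0.035, 0, 0, -0.0], [0.0, 0.0, 0.0425, 0, 0, -0.0], [0.0, 0.0, 0.0425, 0, 0, -0.0]]]
[662.54 -65.1  124.   101.  ]
```

View pics/side2.png

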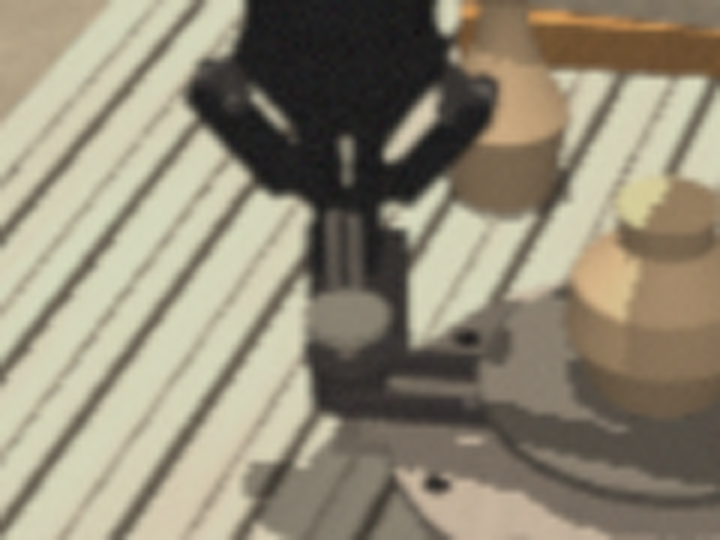

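The fingertips (345,285) are between the cap (348,318) and the face of the stop, as planned. I'll press down now.

Request:
carry_out:
  increments:
    - [[0.0, 0.0, 0.0125, 0, 0, 0], [0.0, 0.0, 0.025, 0, 0, 0], [0.0, 0.0, 0.035, 0, 0, 0], [0.0, 0.0, 0.0425, 0, 0, 0], [0.0, 0.0, 0.0425, 0, 0, 0]]

```text
clock: 4.32
eef_pos: [662.7, -65.1, 123.7]
tcp_rot: [3.141, 0.0, 1.763]
contact_force: [-0.1, -0.7, 3.5]
opening: 0.001
```

```bash
python3 - <<'E'
from h import *
optics.grab_frame("side"); s=sense();print(s["eef_pos"],s["contact_force"])
from plan import *
run([P(0,8,124-v) for v in (3,6,9,11,11)])
E
```

```text
[662.68550627 -65.13288396 124.06218772] [-1.24985378 -0.0939005   3.72584172]
[[[0.0, 0.0, 0.0075, 0, 0, -0.0], [0.0, 0.0, 0.015, 0, 0, -0.0], [0.0, 0.0, 0.0225, 0, 0, -0.0], [0.0, 0.0, 0.0275, 0, 0, -0.0], [0.0, 0.0, 0.0275, 0, 0, -0.0]]]
[662.54 -65.1  113.   101.  ]
```

Contact is at about 4 N with the tips near z=102, which matches the spring.

Request:
carry_out:
  increments:
    - [[0.0, 0.0, 0.0075, 0, 0, 0], [0.0, 0.0, 0.015, 0, 0, 0], [0.0, 0.0, 0.0225, 0, 0, 0], [0.0, 0.0, 0.0275, 0, 0, 0], [0.0, 0.0, 0.0275, 0, 0, 0]]

```text
clock: 4.78
eef_pos: [662.8, -65.1, 113.2]
tcp_rot: [3.141, 0.0, 1.763]
contact_force: [-1.1, -0.0, 7.0]
opening: -0.001
```

```bash
python3 - <<'E'
from h import *
optics.grab_frame("side"); s=sense();print(s["eef_pos"],s["contact_force"])
from plan import *
run([P(0,8,113-v) for v in (.5,1,1.5,2,2)])
E
```

```text
[662.73957915 -65.13736021 113.32125047] [-1.41778219 -0.3344113   7.54050419]
[[[0.0, 0.0, 0.0013, 0, 0, -0.0], [0.0, 0.0, 0.0025, 0, 0, -0.0], [0.0, 0.0, 0.0038, 0, 0, -0.0], [0.0, 0.0, 0.005, 0, 0, -0.0], [0.0, 0.0, 0.005, 0, 0, -0.0]]]
[662.54 -65.1  111.   101.  ]
```

Request:
carry_out:
  increments:
    - [[0.0, 0.0, 0.0013, 0, 0, 0], [0.0, 0.0, 0.0025, 0, 0, 0], [0.0, 0.0, 0.0038, 0, 0, 0], [0.0, 0.0, 0.005, 0, 0, 0], [0.0, 0.0, 0.005, 0, 0, 0]]

```text
clock: 5.25
eef_pos: [662.8, -65.1, 112.0]
tcp_rot: [3.141, 0.0, 1.763]
contact_force: [-4.1, 0.6, 10.5]
opening: 0.004
```

```bash
python3 - <<'E'
from h import *
optics.grab_frame("side"); s=sense();print(s["eef_pos"],s["contact_force"])
from plan import *
run([P(0,8+v,111) for v in (2,4,6,8,9)])
for k in range(4): run([P(5*k+i+1,17,111) for i in range(5)])
E
```

```text
[662.87312208 -65.15864416 112.05837862] [-3.45213747  1.26625038 10.64545848]
[[[-0.005, 0.0, 0.0, 0, 0, -0.0], [-0.01, 0.0, 0.0, 0, 0, -0.0], [-0.015, 0.0, 0.0, 0, 0, -0.0], [-0.02, 0.0, 0.0, 0, 0, -0.0], [-0.0225, 0.0, 0.0, 0, 0, -0.0]]]
[664.26 -73.93 111.   101.  ]
[[[-0.0059, -0.0008, 0.0, 0, 0, 0.0167], [-0.0117, -0.0017, 0.0, 0, 0, 0.0333], [-0.0176, -0.0027, 0.0, 0, 0, 0.05], [-0.0234, -0.0038, 0.0, 0, 0, 0.0667], [-0.0292, -0.005, 0.0, 0, 0, 0.0833]]]
[664.52 -85.78 111.    96.  ]
[[[-0.0059, -0.0008, 0.0, 0, 0, 0.0167], [-0.0118, -0.0017, 0.0, 0, 0, 0.0334], [-0.0176, -0.0027, 0.0, 0, 0, 0.05], [-0.0235, -0.0038, 0.0, 0, 0, 0.0667], [-0.0293, -0.005, 0.0, 0, 0, 0.0834]]]
[663.76 -97.64 111.    91.  ]
[[[-0.0059, -0.0007, 0.0, 0, 0, 0.0166], [-0.0117, -0.0016, 0.0, 0, 0, 0.0333], [-0.0176, -0.0026, 0.0, 0, 0, 0.05], [-0.0234, -0.0037, 0.0, 0, 0, 0.0666], [-0.0292, -0.0049, 0.0, 0, 0, 0.0833]]]
[ 662.   -109.36  111.     86.  ]
[[[-0.0059, -0.0008, 0.0, 0, 0, 0.0167], [-0.0118, -0.0017, 0.0, 0, 0, 0.0333], [-0.0177, -0.0027, 0.0, 0, 0, 0.05], [-0.0235, -0.0038, 0.0, 0, 0, 0.0667], [-0.0293, -0.005, 0.0, 0, 0, 0.0833]]]
[ 659.19 -120.91  111.     81.  ]
```

At 10.5 N the plunger is on its stop, fully in. I'll slide to the stop plate, then swing.

Request:
carry_out:
  increments:
    - [[-0.005, 0.0, 0.0, 0, 0, 0], [-0.01, 0.0, 0.0, 0, 0, 0], [-0.015, 0.0, 0.0, 0, 0, 0], [-0.02, 0.0, 0.0, 0, 0, 0], [-0.0225, 0.0, 0.0, 0, 0, 0]]

```text
clock: 5.72
eef_pos: [664.4, -73.9, 112.0]
tcp_rot: [3.141, -0.0, 1.762]
contact_force: [-4.0, 2.4, 11.5]
opening: -0.001
```

Request:
carry_out:
  increments:
    - [[-0.0059, -0.0008, 0.0, 0, 0, 0.0167], [-0.0117, -0.0017, 0.0, 0, 0, 0.0333], [-0.0176, -0.0027, 0.0, 0, 0, 0.05], [-0.0234, -0.0038, 0.0, 0, 0, 0.0667], [-0.0292, -0.005, 0.0, 0, 0, 0.0833]]

```text
clock: 6.13
eef_pos: [664.8, -85.6, 112.0]
tcp_rot: [3.141, -0.0, 1.674]
contact_force: [-3.0, 1.6, 10.6]
opening: 0.003
```

```bash
cat > ang.py <<'E'
from h import *
import sys
def go(tag):
    f=optics.grab_frame("top");P=cloud(f);z=P[...,2]
    s=sense();print(s["eef_pos"],s["contact_force"],s["clock"])
    for n in ("finger_stop","plunger_cap"):
        for c in ("top","side"):
            if c=="side" : g=optics.grab_frame("side")
            for d in nets.tip_of(n,c)[:1]:
                p=np.array(d["point"]);print(n,c,p.round(1),round(d["confidence"],2),"bearing",np.degrees(np.arctan2(p[1]+83,p[0]-528.5)).round(1))
    p=proj(g,[655,-95,110]);u,v=int(p[0]),int(p[1]);u0,v0=u-60,v-45
    cv2.imwrite(f"pics/s{tag}.png",cv2.resize(g["img"][v0:v0+90,u0:u0+120,::-1],None,fx=6,fy=6,interpolation=cv2.INTER_CUBIC))
go(sys.argv[1])
E
python3 ang.py a
```

```text
[664.77775749 -86.05507796 112.05394788] [-3.36220731  1.02949243 10.5993464 ] 6.1833
finger_stop side [ 661.5 -106.1  129.7] 0.82 bearing -9.9
plunger_cap side [661.5 -73.7  92.3] 0.72 bearing 4.0
```

View pics/sa.png

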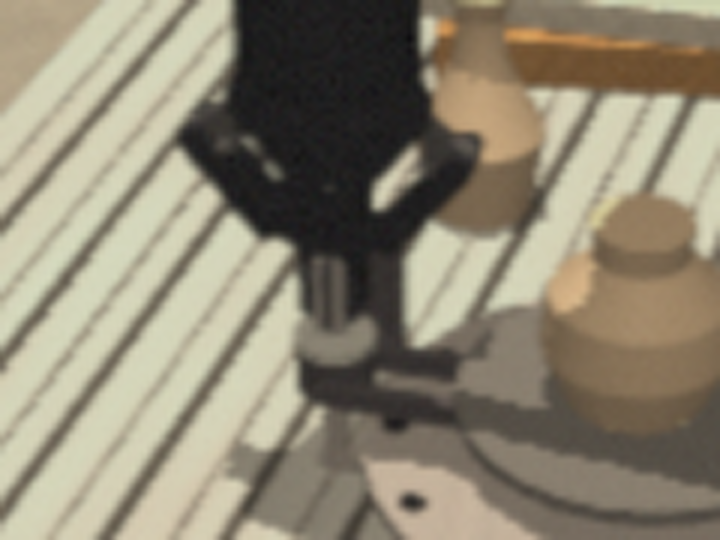

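The wheel has moved about 6° and the cap is down; its starting hole shows at (395,422). I'll continue the swing.

Request:
carry_out:
  increments:
    - [[-0.0059, -0.0008, 0.0, 0, 0, 0.0167], [-0.0118, -0.0017, 0.0, 0, 0, 0.0334], [-0.0176, -0.0027, 0.0, 0, 0, 0.05], [-0.0235, -0.0038, 0.0, 0, 0, 0.0667], [-0.0293, -0.005, 0.0, 0, 0, 0.0834]]

```text
clock: 6.9
eef_pos: [664.2, -97.5, 112.0]
tcp_rot: [3.141, -0.0, 1.587]
contact_force: [-2.0, 2.2, 10.0]
opening: 0.001
```

Request:
carry_out:
  increments:
    - [[-0.0059, -0.0007, 0.0, 0, 0, 0.0166], [-0.0117, -0.0016, 0.0, 0, 0, 0.0333], [-0.0176, -0.0026, 0.0, 0, 0, 0.05], [-0.0234, -0.0037, 0.0, 0, 0, 0.0666], [-0.0292, -0.0049, 0.0, 0, 0, 0.0833]]

```text
clock: 7.32
eef_pos: [662.6, -109.2, 112.0]
tcp_rot: [3.14, -0.0, 1.5]
contact_force: [-1.5, 2.2, 10.2]
opening: -0.002
```

Request:
carry_out:
  increments:
    - [[-0.0059, -0.0008, 0.0, 0, 0, 0.0167], [-0.0118, -0.0017, 0.0, 0, 0, 0.0333], [-0.0177, -0.0027, 0.0, 0, 0, 0.05], [-0.0235, -0.0038, 0.0, 0, 0, 0.0667], [-0.0293, -0.005, 0.0, 0, 0, 0.0833]]

```text
clock: 7.73
eef_pos: [660.0, -120.8, 112.1]
tcp_rot: [3.14, -0.001, 1.413]
contact_force: [-0.5, 1.5, 9.1]
opening: 0.0
```

```bash
python3 ang.py b; python3 -c "
from plan import *
run([P(20,17,111+v) for v in (4,8,12,16,19)])"
```

```text
[ 659.86697256 -121.2156291   112.07498997] [-1.76278574  1.23461151 10.15545237] 7.7833
finger_stop side [ 648.2 -139.9  128.4] 0.63 bearing -25.4
plunger_cap side [ 655.3 -110.7   91.6] 0.5 bearing -12.3
[[[-0.0, -0.0, -0.01, 0, 0, 0.0], [-0.0, -0.0, -0.02, 0, 0, 0.0], [-0.0, -0.0, -0.03, 0, 0, 0.0], [-0.0, -0.0, -0.04, 0, 0, 0.0], [-0.0, -0.0, -0.0475, 0, 0, 0.0]]]
[ 659.19 -120.91  130.     81.  ]
```

View pics/sb.png

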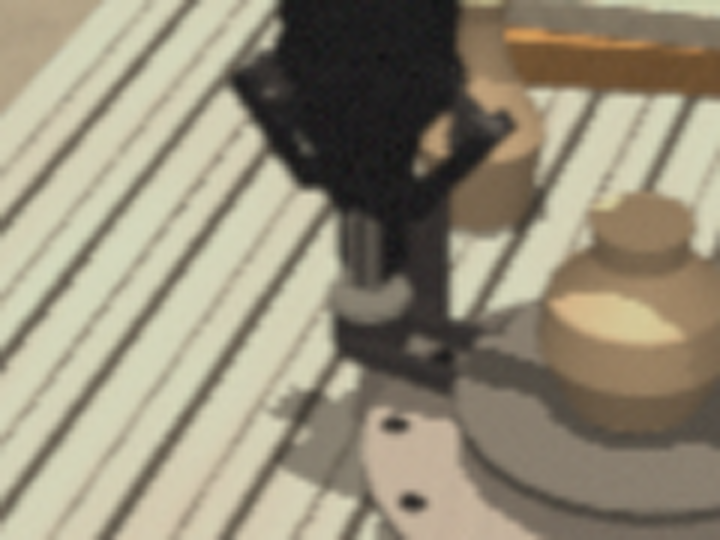

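The wheel is at roughly 23–25°, short of the hole. I'll lift off the cap but keep the finger beside the stop. The pin will rub under the plate while I nudge it into the hole.

Request:
carry_out:
  increments:
    - [[0, 0, -0.01, 0, 0, 0.0], [0, 0, -0.02, 0, 0, 0.0], [0, 0, -0.03, 0, 0, 0.0], [0, 0, -0.04, 0, 0, 0.0], [0, 0, -0.0475, 0, 0, 0.0]]

```text
clock: 8.5
eef_pos: [659.1, -120.9, 130.2]
tcp_rot: [-3.141, -0.0, 1.414]
contact_force: [0.6, 0.2, -0.3]
opening: -0.004
```

```bash
python3 ang.py c; python3 -c "
from plan import *
run([P(20+v,17,130) for v in (.4,.8,1.2,1.6,2)])
run([P(22+v,17,130) for v in (.4,.8,1.2,1.6,2)])"
```

```text
[ 659.44746967 -120.96279027  130.74159923] [ 0.58044571 -0.0084586   0.76422353] 8.55
finger_stop top [ 394.6 -279.5    1.4] 0.22 bearing -124.3
plunger_cap side [ 655.1 -111.4   95. ] 0.66 bearing -12.6
[[[-0.0024, -0.0003, 0.0, 0, 0, 0.0067], [-0.0047, -0.0007, 0.0, 0, 0, 0.0134], [-0.0071, -0.001, 0.0, 0, 0, 0.02], [-0.0094, -0.0013, 0.0, 0, 0, 0.0267], [-0.0118, -0.0017, 0.0, 0, 0, 0.0334]]]
[ 657.78 -125.46  130.     79.  ]
[[[-0.0023, -0.0003, 0.0, 0, 0, 0.0066], [-0.0047, -0.0006, 0.0, 0, 0, 0.0133], [-0.007, -0.001, 0.0, 0, 0, 0.02], [-0.0094, -0.0013, 0.0, 0, 0, 0.0266], [-0.0117, -0.0017, 0.0, 0, 0, 0.0333]]]
[ 656.22 -129.93  130.     77.  ]
```

View pics/sc.png

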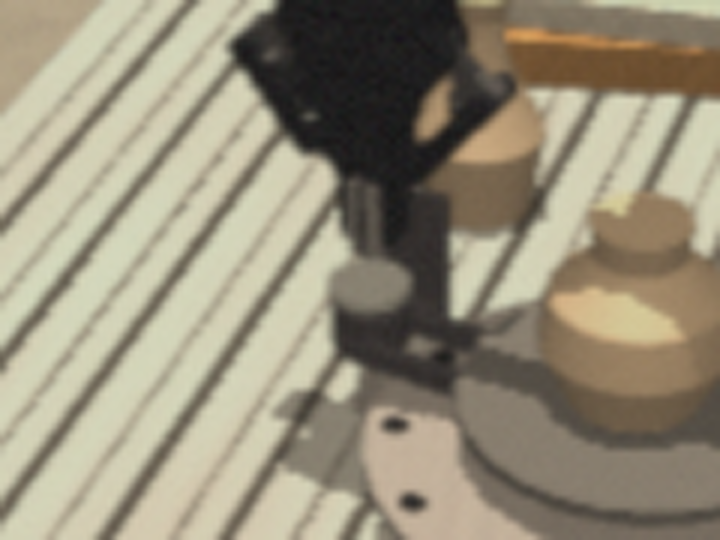

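The cap (370,285) has risen to about 95 mm and the fingers are off it, so the pin is rubbing under the plate as intended. I'll nudge the stop.

Request:
carry_out:
  increments:
    - [[-0.0024, -0.0003, 0.0, 0, 0, 0.0067], [-0.0047, -0.0007, 0.0, 0, 0, 0.0134], [-0.0071, -0.001, 0.0, 0, 0, 0.02], [-0.0094, -0.0013, 0.0, 0, 0, 0.0267], [-0.0118, -0.0017, 0.0, 0, 0, 0.0334]]

```text
clock: 9.27
eef_pos: [657.8, -125.6, 130.0]
tcp_rot: [-3.142, -0.0, 1.378]
contact_force: [-0.0, 0.1, 0.7]
opening: 0.001
```

Request:
carry_out:
  increments:
    - [[-0.0023, -0.0003, 0.0, 0, 0, 0.0066], [-0.0047, -0.0006, 0.0, 0, 0, 0.0133], [-0.007, -0.001, 0.0, 0, 0, 0.02], [-0.0094, -0.0013, 0.0, 0, 0, 0.0266], [-0.0117, -0.0017, 0.0, 0, 0, 0.0333]]

```text
clock: 9.68
eef_pos: [656.2, -130.1, 130.0]
tcp_rot: [-3.142, -0.0, 1.343]
contact_force: [-0.5, -0.6, -0.2]
opening: 0.004
```

```bash
python3 ang.py d; python3 -c "
from plan import *
run([P(24+v,17,130) for v in (.3,.6,.9,1.2,1.5)])
run([P(25.5+v,17,130) for v in (.3,.6,.9,1.2,1.5)])"
```

```text
[ 656.18407612 -130.21124346  130.01471985] [ 0.49782191 -0.17070528 -0.76115081] 9.7333
finger_stop side [ 648.8 -134.9  125.5] 0.87 bearing -23.3
plunger_cap top [ 676.2 -329.8   -4.5] 0.33 bearing -59.1
plunger_cap side [ 654.4 -112.7   95.6] 0.59 bearing -13.3
[[[-0.0018, -0.0002, 0.0, 0, 0, 0.005], [-0.0035, -0.0005, 0.0, 0, 0, 0.01], [-0.0053, -0.0007, 0.0, 0, 0, 0.015], [-0.0071, -0.001, 0.0, 0, 0, 0.02], [-0.0088, -0.0012, 0.0, 0, 0, 0.025]]]
[ 654.96 -133.25  130.     75.5 ]
[[[-0.0018, -0.0003, 0.0, 0, 0, 0.005], [-0.0036, -0.0005, 0.0, 0, 0, 0.01], [-0.0053, -0.0007, 0.0, 0, 0, 0.015], [-0.0071, -0.001, 0.0, 0, 0, 0.02], [-0.0089, -0.0013, 0.0, 0, 0, 0.025]]]
[ 653.56 -136.57  130.     74.  ]
```

View pics/sd.png

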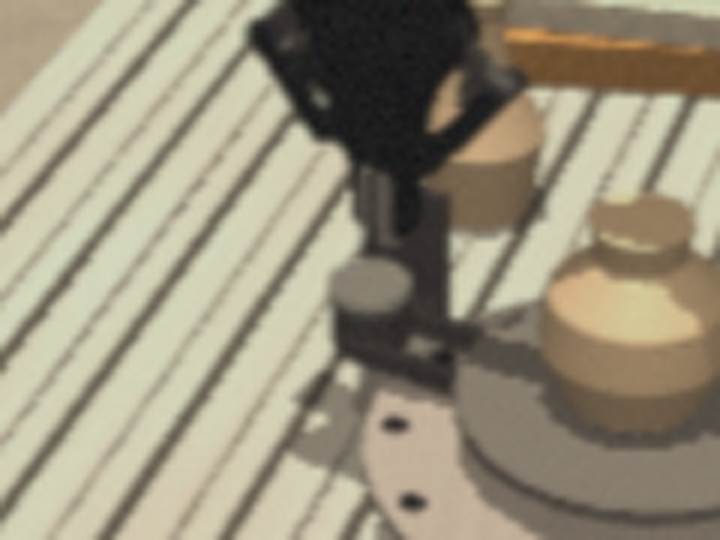

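No contact yet: the finger moved within the gap and the wheel did not move. The earlier swing was carried by friction on the cap. I'll keep going slowly.

Request:
carry_out:
  increments:
    - [[-0.0018, -0.0002, 0.0, 0, 0, 0.005], [-0.0035, -0.0005, 0.0, 0, 0, 0.01], [-0.0053, -0.0007, 0.0, 0, 0, 0.015], [-0.0071, -0.001, 0.0, 0, 0, 0.02], [-0.0088, -0.0012, 0.0, 0, 0, 0.025]]

```text
clock: 10.45
eef_pos: [655.2, -132.8, 130.0]
tcp_rot: [3.141, -0.001, 1.317]
contact_force: [1.9, 3.9, -1.5]
opening: 0.004
```

Request:
carry_out:
  increments:
    - [[-0.0018, -0.0003, 0.0, 0, 0, 0.005], [-0.0036, -0.0005, 0.0, 0, 0, 0.01], [-0.0053, -0.0007, 0.0, 0, 0, 0.015], [-0.0071, -0.001, 0.0, 0, 0, 0.02], [-0.0089, -0.0013, 0.0, 0, 0, 0.025]]

```text
clock: 10.87
eef_pos: [653.7, -136.7, 130.1]
tcp_rot: [3.141, 0.0, 1.291]
contact_force: [2.2, 2.8, -0.9]
opening: 0.004
```

```bash
python3 ang.py e; python3 -c "
from plan import *
run([P(27+v,17,130) for v in (.3,.6,.9,1.2,1.5)])
run([P(28.5+v,17,130) for v in (.3,.6,.9,1.2,1.5)],False)"
```

```text
[ 653.5218734  -136.93328105  129.99939919] [ 1.72423146  1.72561596 -0.35301162] 10.9167
finger_stop top [ 4.696e+02 -4.352e+02  1.000e-01] 0.48 bearing -99.5
finger_stop side [ 647.1 -144.   127.8] 0.67 bearing -27.2
plunger_cap side [ 656.4 -116.4   94.7] 0.48 bearing -14.6
[[[-0.0017, -0.0002, 0.0, 0, 0, 0.005], [-0.0035, -0.0004, 0.0, 0, 0, 0.01], [-0.0052, -0.0007, 0.0, 0, 0, 0.015], [-0.007, -0.0009, 0.0, 0, 0, 0.02], [-0.0088, -0.0012, 0.0, 0, 0, 0.025]]]
[ 652.13 -139.82  130.     72.5 ]
[[[-0.0017, -0.0002, 0.0, 0, 0, 0.005], [-0.0035, -0.0005, 0.0, 0, 0, 0.01], [-0.0053, -0.0007, 0.0, 0, 0, 0.015], [-0.007, -0.001, 0.0, 0, 0, 0.02], [-0.0088, -0.0012, 0.0, 0, 0, 0.025]]]
```

View pics/se.png

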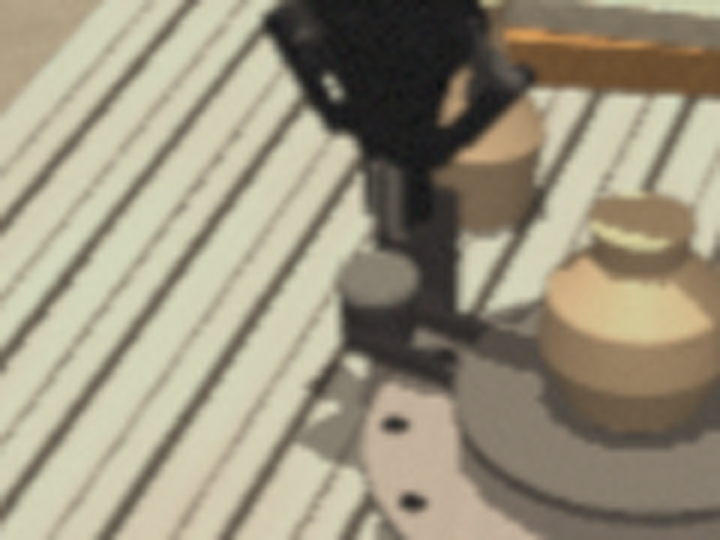

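The finger is on the stop at about 3 N and the wheel is moving; the cap is now at (378,278). I'll go on.

Request:
carry_out:
  increments:
    - [[-0.0017, -0.0002, 0.0, 0, 0, 0.005], [-0.0035, -0.0004, 0.0, 0, 0, 0.01], [-0.0052, -0.0007, 0.0, 0, 0, 0.015], [-0.007, -0.0009, 0.0, 0, 0, 0.02], [-0.0088, -0.0012, 0.0, 0, 0, 0.025]]

```text
clock: 11.63
eef_pos: [652.1, -140.0, 130.0]
tcp_rot: [-3.142, 0.0, 1.265]
contact_force: [-0.8, 0.5, -0.4]
opening: -0.001
```

```bash
python3 ang.py f; python3 -c "
from plan import *
run([P(28.5+v,17,130) for v in (.2,.4,.6,.8,1)])"
```

```text
[ 651.89647272 -140.24848451  129.95310287] [ 0.17537623  0.51346608 -0.17824698] 11.6833
finger_stop side [ 643.5 -151.   127.8] 0.77 bearing -30.6
plunger_cap top [ 468.9 -436.6   -4.2] 0.73 bearing -99.6
plunger_cap side [ 653.1 -122.1  106.8] 0.4 bearing -17.4
[[[-0.0011, -0.0001, 0.0, 0, 0, 0.0033], [-0.0023, -0.0003, 0.0, 0, 0, 0.0067], [-0.0035, -0.0005, 0.0, 0, 0, 0.01], [-0.0047, -0.0006, 0.0, 0, 0, 0.0133], [-0.0059, -0.0008, 0.0, 0, 0, 0.0167]]]
[ 651.12 -141.97  130.     71.5 ]
```

View pics/sf.png

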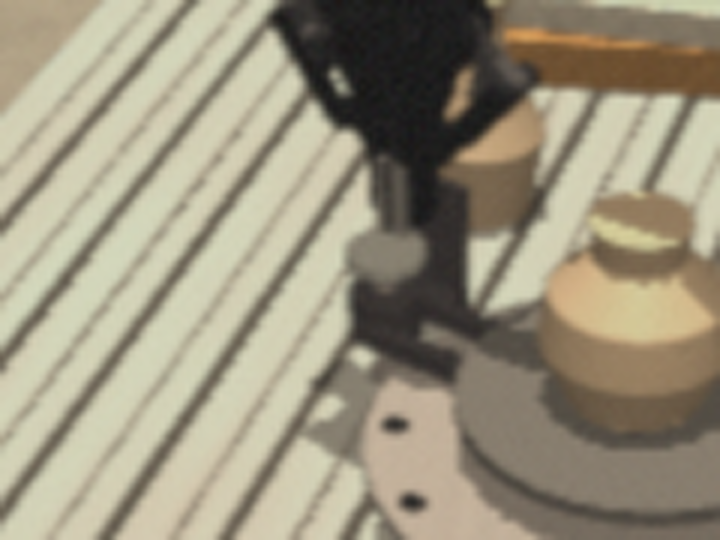

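The cap (388,252) has sprung up to about 105 mm, so the pin is in. I'll back off the stop by 4 mm, then lift straight up and away.

Request:
carry_out:
  increments:
    - [[0.005, 0, 0, 0, 0, 0], [0.01, 0, 0, 0, 0, 0], [0.01, 0, -0.03, 0, 0, 0], [0.01, 0, -0.08, 0, 0, 0], [0.01, 0, -0.16, 0, 0, 0]]

```text
clock: 12.4
eef_pos: [651.7, -135.5, 192.7]
tcp_rot: [-3.137, 0.001, 1.266]
contact_force: [0.9, 0.9, 0.1]
opening: -0.002
```

Request:
carry_out:
  increments:
    - [[0, 0.05, -0.08, 0, 0, 0], [0, 0.1, -0.16, 0, 0, 0], [-0.05, 0.15, -0.2, 0, 0, 0], [-0.12, 0.15, -0.2, 0, 0, 0], [-0.2, 0.15, -0.2, 0, 0, 0]]

```text
clock: 12.82
eef_pos: [688.2, -230.5, 276.9]
tcp_rot: [3.137, -0.0, 1.267]
contact_force: [0.1, 0.1, -0.4]
opening: -0.0
```

Request:
carry_out:
  increments:
    - [[-0.08, 0, 0, 0, 0, 0], [-0.16, 0, 0, 0, 0, 0], [-0.24, 0, 0, 0, 0, 0], [-0.32, 0, 0, 0, 0, 0], [-0.36, 0, 0, 0, 0, 0]]

```text
clock: 13.23
eef_pos: [641.8, -371.0, 275.0]
tcp_rot: [3.141, 0.001, 1.264]
contact_force: [0.5, 1.3, 0.2]
opening: 0.001
```

```bash
python3 ang.py g; python3 - <<'E'
from h import *
f=optics.grab_frame("top");P=cloud(f)
cv2.imwrite("pics/t9.png",f["img"][:,:,::-1])
for n in ["plunger_cap","finger_stop","next_hole","pot","jar","brush","cup_a","cup_b","bowl","bud_vase"]:
    print(n,[(np.round(d["point"],1),round(d["confidence"],2)) for d in nets.tip_of(n,"top")[:2]])
E
```

```text
[ 641.29353444 -372.6057262   274.86892783] [-1.09999816 -0.74594355  0.15844324] 13.2833
finger_stop top [ 648.3 -153.8  125.5] 0.81 bearing -30.6
finger_stop side [ 643.5 -150.2  128.4] 0.91 bearing -30.3
plunger_cap top [ 653.7 -125.2  106.2] 0.43 bearing -18.6
plunger_cap side [ 652.9 -121.9  104.6] 0.58 bearing -17.4
plunger_cap [(array([ 651.7, -124.9,  101.9]), 0.58)]
finger_stop [(array([ 646.9, -158.4,  123.9]), 0.94)]
next_hole [(array([ 629.2, -122.2,   58.7]), 0.7), (array([ 648. , -152.6,  126.1]), 0.67)]
pot [(array([531.6, -79.8,  77.4]), 0.92), (array([529.6, -82.4,   1.4]), 0.67)]
jar [(array([361.5, 243.6,   3.5]), 0.81), (array([531.3, -80.3,  79.7]), 0.6)]
brush []
cup_a [(array([463.7, 385. ,  -3.7]), 0.97), (array([606.9, 406.4,   3.7]), 0.78)]
cup_b [(array([463.7, 385. ,  -3.7]), 0.97), (array([606.9, 406.4,   3.7]), 0.78)]
bowl []
bud_vase [(array([ 676.5, -333.7,   -1.5]), 0.7)]
```

View pics/sg.png

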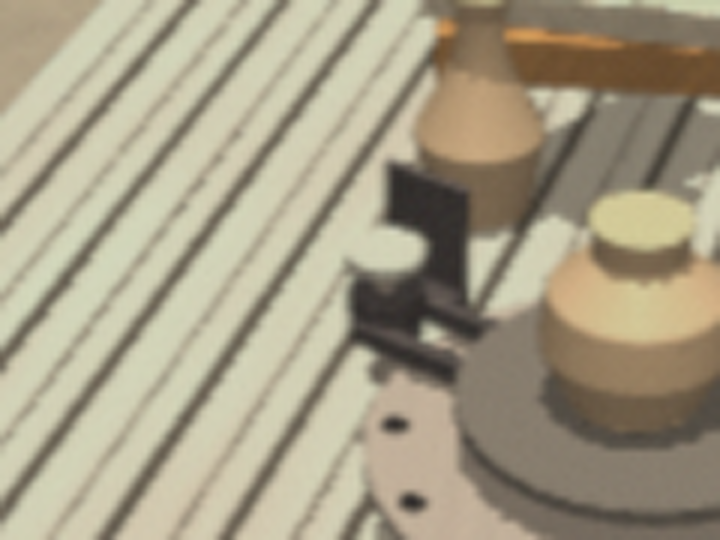

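View pics/t9.png

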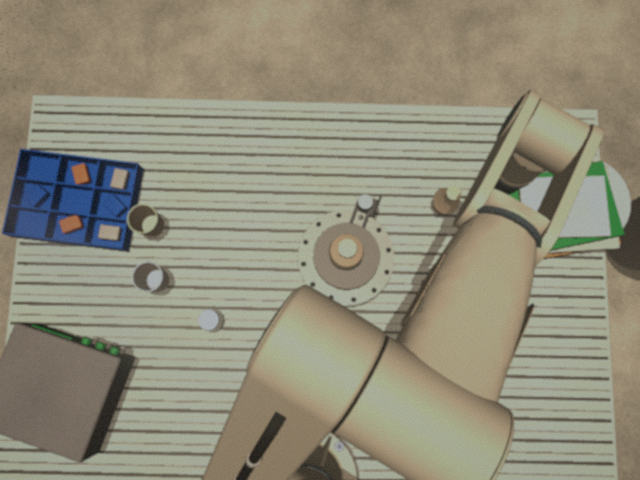

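The cap (388,250 in the side crop) is out at about 104 mm and at bearing about -18°, one hole on. The pot is upright and the robot is clear of everything, so I'll hand in.

```bash
python3 -c "
from rig import r
print(r.sign_off())"
```

```text
the job is handed in; nothing more can be done
None
```

The wheel is one hole clockwise of its start with the plunger sprung out into the hole, and I have handed the job in (about 13.4 s used). The hand-in reports no verdict.

- **What I did:** I pressed the plunger fully in (about 10 N, on its stop) with the shut fingertips and swung the arm to about 24°. I then lifted off the cap so that the pin rubbed under the plate, and nudged the finger stop until the plunger sprang out. Then I backed off and raised the arm clear.
- **Wheel and plunger:** The cap reads 102–106 mm high, so it is out. Its bearing went from about +11° to about -18°, a turn of 29–30°, which is one hole.
- **Pot:** It stands upright within about 5 mm of the wheel's axis.
- **Robot:** It touches nothing; the forces read only sensor noise.
- **Other things on the table:** The cups, jar and vase are where they were, within detector accuracy. The brush was hidden by the arm in the last picture and the network did not find the bowl there, so I did not recheck either; no contact with them was felt.
- **What differed from plan:** Most of the swing was carried by friction on the cap rather than by pushing the stop. The finger reached the stop only in the last few degrees.

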